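Pack a glass specimen tube into its transport sleeve

ROBOT

A 6-joint arm with a two-finger parallel gripper is mounted at the origin on the work surface. World frame = base frame: x ahead of the robot, y to its left, z up, the work surface at z = 0. Lengths are in mm, angles in rad, forces in N, time in s.
With the tool pointing down it reaches from about 325 to 875 mm from the base axis. Payload 4.4 kg.
Tool frame: the origin (TCP) lies on the centre line of the jaws, within the pads' length; the fingertips stand 14 mm ahead of it and the grasp point (between the pads) lies 5 mm behind it (arm.tip_extent is the distance from the TCP to the fingertips, in mm); z points along the fingers, y is the line along which they close (so a half turn about z gives the same grasp; the last joint's range is limited). The gripper opens to 85 mm and grips with 20 to 120 N. Pads are 22 mm wide; open, the fingers measure 114 mm over their backs; the gripper's body (76 mm by 85 mm) begins 54 mm behind the grasp point. The pads swing forward as they close: fully open they stand 13 mm farther back than shut.
Start: joints at [-1.341, 0.207, 1.542, -0, 1.393, -0.15], TCP at [213.16, -534.032, 245.282] pointing down, gripper open.
Joint ranges: [-2.73, 2.73], [-0.86, 2.22], [0.23, 2.46], [-1.11, 4.25], [0.08, 2.63], [-2.82, 2.82]. Speed limits (rad/s): [2.79, 2.79, 3.14, 3.14, 3.14, 3.14].

INTERFACE

Orientations are given as a 3x3 rotation matrix whose columns are the frame's x, y, z axes.
In Python, from plant import sensors, imaging, arm gives the robot as it stands. The module is installed in compiled form; this text tells all that it offers.
- The arm moves only by the tool move_arm, never from a script. Its arguments are lists of equal length, an entry for each row: "offset": the shift along the tool's x, y, z scaled (see below), a list of three; "yaw": the turn about the tool's z scaled (see below); "gripper": the finger opening in mm, from 0 to 85.4. In form: {"offset": [[dx, dy, dz], ...], "yaw": [yaw, ...], "gripper": [gripper, ...]}. A call has 1 to 5 rows; each row shifts and turns the commanded pose from where the row before left it, along the tool's axes as they then stand; what a row does not reach is not made up. The controller multiplies each number of a shift by 0.02 m and each number of a turn by 4 degrees. A row lasts 1/12 s, in which the tool goes at most 41.7 mm and 7.16 degrees, less where a joint would pass 70% of its speed; a pose out of reach is approached as far as the arm can. A call with a number of a shift or a turn outside -1 to 1 is refused whole. A call with a gripper value outside its range is refused whole. The fingers move at their own pace and stop on an object; "squeeze" is the grip in N (left out, the last holds). Time passes only in rows, so rows that do not move let the fingers close. It gives the time, the measured TCP pose, the force, the opening and the grip force at its end, in the units of the state.
- sensors.read_state(): the state, without advancing time (a new reading comes with each control period).
- imaging.capture(name): name is "scene" or "top" or "wrist"; returns a dict with "pixels" (480x640x3 uint8, red, green, blue), "mtx" (3x3 intrinsics, pixels), "distortion" ([k1, k2, p1, p2, k3] as OpenCV has them; the pictures are not rectified), "extrinsics" (4x4, takes a point from camera to world coordinates); the wrist camera has in their place "tool_from_camera" (4x4, takes a point from camera to tool coordinates, whose origin is the TCP and whose axes are the flange's). Camera axes: x right, y down, z forward; pixel columns grow to the right and rows downward; lengths in mm; the calibration is good to about 2 mm. A picture is of the moment at which its call begins: read the wrist's pose just before it. There is no depth.
- arm.hand_in(): hands the job in; it is judged then, once.
The state is a dict: "clock": time; "joints": joint angles; "qd": joint speeds; "joint_efforts": joint torques, N m; "eef_pos": TCP position; "eef_rot": TCP orientation; "ft_force": force on the tool from outside, world axes, zero at the start; "moment": the same for the moment, N m; "opening": opening from 0.0 (shut) to 1.0 (fully open); "grasp_force": force on a finger pad.
Only numpy, scipy, OpenCV 4.12 (cv2) and the standard library are available. Lean on these libraries where they do the work, as an engineer would, in place of code of your own. Each camera call takes 0.05 s, during which the arm holds its last target. There are 200 camera calls.

TASK

Take the red-capped specimen tube out of the rack and slide it into the empty blue transport sleeve until it is fully home, its cap sitting down on the rim; keep hold of it until it is down, rather than letting it drop in, then let go. The tube is glass: grip it gently (a squeeze of about 10 to 15 N is plenty, 20 N at most) and do not force it into the sleeve (20 N of push at most). Leave the other tubes, the white carton and the marker pen where they are.

Things in the scene. Friction and masses are not known exactly. Their poses are not given: they have to be found in the camera images.
- tube_red: Fragile round glass tube, white label, tall ribbed RED cap, about 90 g, 121 long: glass 30 diameter from 0 to 85 (foot tapered: 16 across at the tip, full width from 16 up), cap 38 diameter from 85 to 121. Origin: centre of its underside; z along the tube to the cap. Starts upright in one of the rack's holes, underside 10 above the bench.
- tube_red_shoulder (a point): Centre of the flat underside of the red cap, 85 above the tube's underside. When the tube is fully home this lies at sleeve_mouth.
- sleeve: The EMPTY blue plastic transport sleeve: upright round tube, outside 44 diameter, bore 32.5, 100 tall, open at the top, inner floor at 8 (the tube hangs by its cap on the rim, not touching the floor), on a dark round foot 80 diameter, 8 high. Fixed to the bench. Origin: centre of its underside; z up.
- sleeve_mouth (a point): Centre of the empty sleeve's mouth, level with its rim, 100 above the bench.
- rack: White block 70 (its x) by 235 (its y) by 60 high, fixed, with three holes in a row along its y at -75, 0 and +75, each 34 diameter, hole floor at 10 above the bench. Origin: centre of its underside. The red-, yellow- and blue-capped tubes stand in it in any order, caps from 95 to 131 above the bench.
- tube_yellow: Yellow-capped tube in the rack. Same form and size as the red-capped one; origin at the centre of its underside, z along the tube. A bystander.
- tube_blue: Blue-capped tube in the rack. Same form and size as the red-capped one; origin at the centre of its underside, z along the tube. A bystander.
- tube_green: Green-capped tube already packed in the other blue sleeve (same as the empty one), cap top 136 above the bench. Same form and size as the red-capped one; origin at the centre of its underside, z along the tube. A bystander.
- carton: White carton 70 by 70 by 95 high, standing beyond the rack. Origin under its centre. A bystander.
- marker: Black marker pen, 130 long, 16 diameter, lying beyond the sleeves. Origin under its middle, x along it. A bystander.
There are look-alikes about, which are no part of the job. What is shaped like the sleeve but pink or yellow is not meant.

How it is judged (in metres and radians):
On the way, in this order (a step that is already met when the one before it is completed fails the run):
1. the red-capped tube is lifted clear of the rack (height (world z) of tube_red above 0.075 m), for 0.1 s.
2. the red-capped tube, still held by the fingers, is down in the empty sleeve with its cap within 10 mm of the rim (horizontal distance between tube_red_shoulder and sleeve_mouth below 0.004 m and z of tube_red_shoulder in the frame of sleeve_mouth below 0.01 m and angle between tube_red's own z axis and vertical below 0.08 rad and contact force between the fingers and tube_red above 0.5 N), for 0.05 s.
At the end, for the whole second after the job is handed in: The red-capped tube is in the empty sleeve, released and at rest, upright within 0.08 rad, the underside of its cap within 3 mm above the rim (4 mm below) and 4 mm sideways of the middle of the mouth (horizontal distance between tube_red_shoulder and sleeve_mouth below 0.004 m and z of tube_red_shoulder in the frame of sleeve_mouth between -0.004 and 0.003 m and angle between tube_red's own z axis and vertical below 0.08 rad and linear speed of tube_red below 0.02 m/s); the robot touches nothing.
It fails at once if the fingers squeeze the glass tube too hard (over 56 N in all) (contact force between the fingers and tube_red above 56 N).
It fails at once if the tube and the sleeve press on each other with more than 40 N (contact force between tube_red and sleeve above 40 N).
It fails at once if another tube, the carton or the marker is moved more than 30 mm (distance of any of tube_yellow, tube_blue, tube_green, carton, marker from where it was at the start of the episode above 0.03 m).
It also fails if it takes over 45 s, if anything falls off the work surface, if the arm or the gripper's body presses on something with over 40 N, if the wrist force passes 120 N, or if a joint passes its speed limit or range.

## Working session

There is one attempt and no reset: what is moved stays moved. The work goes in short steps, Python scripts to look and compute and a tool call to move; the robot and the scene stay as the last step left them, time stands still between calls to the robot, and variables do not carry over. Pictures are saved under pics/ and viewed, at most 10 in all, crops included, and the job is handed in when it is done.

Besides the shell and the picture viewer there is one more tool, called by a JSON object that holds its "op" and its "data", one argument or row to a line. move_arm: Moves the arm, as the interface text tells. Shifts and turns lie within -1 to 1; 1 stands for 0.02 m of shift or 4 degrees of turn. Its arguments: {"type":"object","properties":{"offset":{"type":"array"},"yaw":{"type":"array"},"gripper":{"type":"array"},"squeeze":{"type":"number"}},"required":["offset","yaw","gripper"]}

```bash
mkdir -p pics
python3 - <<'E'
from plant import sensors, imaging, arm
import cv2,pickle
s=sensors.read_state(); print(s)
d={}
for n in("scene","top"):
    c=imaging.capture(n); d[n]=c; print(n,c["mtx"],c["distortion"],c["extrinsics"])
    cv2.imwrite(f"pics/{n}1.png",c["pixels"][:,:,::-1])
pickle.dump(d,open("d.pkl","wb"))
E
```

```text
{'clock': 0.0, 'joints': array([-1.34149716e+00,  2.07403647e-01,  1.54299183e+00,  3.74891628e-05,
        1.39344905e+00, -1.50510638e-01]), 'qd': array([ 3.09623949e-04, -6.64681258e-04,  9.74136573e-04, -2.71563822e-05,
       -6.73738372e-04,  1.00956572e-03]), 'joint_efforts': array([-9.13768235e-04, -3.83038187e+01, -2.91595781e+01,  3.99401574e-05,
        1.06314174e-02, -2.73409945e-06]), 'eef_pos': array([ 213.0055318 , -533.31186637,  244.11701987]), 'eef_rot': array([[ 9.28737724e-01,  3.70737122e-01, -4.75904142e-04],
       [ 3.70737238e-01, -9.28735191e-01,  2.20131880e-03],
       [ 3.74121672e-04, -2.22088320e-03, -9.99997464e-01]]), 'ft_force': array([ 0.34202055,  0.05156183, -0.37710687]), 'moment': array([-0.0345235 ,  0.01647289,  0.02301708]), 'grasp_force': 0.0, 'opening': 1.0015864701160073}
scene [[496.23126219   0.         319.13192398]
 [  0.         496.23126219 232.49731431]
 [  0.           0.           1.        ]] [-0.03418562  0.          0.          0.          0.        ] [[-4.50895624e-01  6.13911034e-01 -6.47924671e-01  1.12376301e+03]
 [ 8.92405945e-01  3.24262728e-01 -3.13791830e-01  2.71782280e+02]
 [ 1.74575544e-02 -7.19699191e-01 -6.94066501e-01  6.83415766e+02]
 [ 0.00000000e+00  0.00000000e+00  0.00000000e+00  1.00000000e+00]]
top [[480.62489588   0.         322.70154215]
 [  0.         480.62489588 236.86609005]
 [  0.           0.           1.        ]] [0.03927151 0.         0.         0.         0.        ] [[ 2.83961321e-02 -9.97875354e-01  5.86381991e-02  4.85784823e+02]
 [-9.99473510e-01 -2.74226128e-02  1.73407844e-02 -2.61996317e+01]
 [-1.56959287e-02 -5.90997379e-02 -9.98128678e-01  1.08523759e+03]
 [ 0.00000000e+00  0.00000000e+00  0.00000000e+00  1.00000000e+00]]
```

View pics/top1.png

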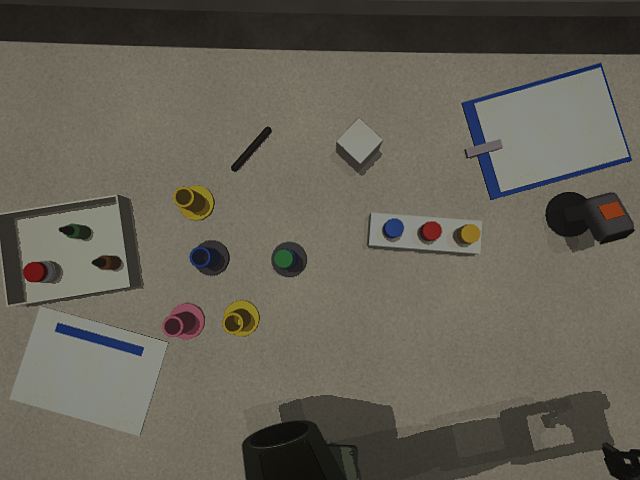

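View pics/scene1.png

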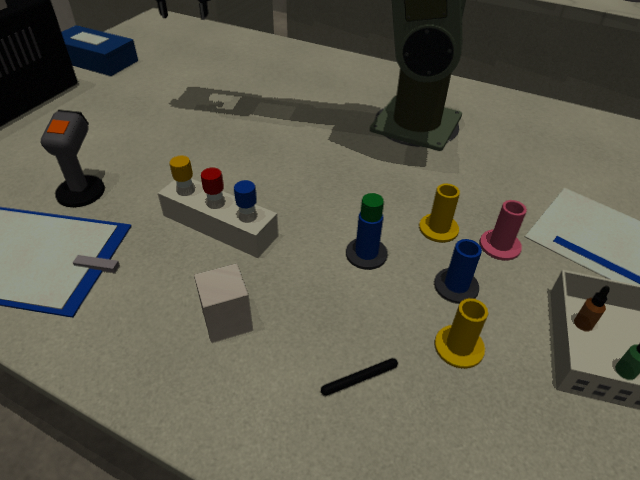

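Candidates for the tube (top view): red cap in rack (431,231), and a red-capped bottle lying in the tray (40,272), which isn't in the rack. I choose the rack one.

Candidates for the sleeve: empty blue (208,258), blue with green cap (287,259, packed), yellow (188,198) and (238,320), pink (180,322). I choose the empty blue one. Next I'll measure by silhouette and check with a crop.

```bash
cat > h.py <<'E'
import numpy as np,cv2
from scipy.optimize import least_squares
def cyl(x,y,r,z0,z1):
    a=np.linspace(0,2*np.pi,72,endpoint=False)
    return np.array([[x+r*np.cos(t),y+r*np.sin(t),z] for z in(z0,z1) for t in a])
def proj(c,P,E=None):
    W=np.linalg.inv(c["extrinsics"] if E is None else E)
    return cv2.projectPoints(np.float64(P),cv2.Rodrigues(W[:3,:3])[0],W[:3,3],c["mtx"],np.float64(c["distortion"]))[0][:,0]
def mask(c,col,seed,E=None):
    h=cv2.cvtColor(c["pixels"],cv2.COLOR_RGB2HSV).astype(int); H,S,V=h[...,0],h[...,1],h[...,2]
    m={'red':((H<6)|(H>174))&(S>150)&(V>50),'blue':(abs(H-112)<12)&(S>130)&(V>30),'yellow':(abs(H-23)<8)&(S>150)&(V>50),'green':(abs(H-65)<18)&(S>120)}[col].astype(np.uint8)
    n,l,st,ce=cv2.connectedComponentsWithStats(m)
    ok=[i for i in range(1,n) if st[i,4]>60]
    i=min(ok,key=lambda i:np.hypot(*(ce[i]-seed))); return (l==i).astype(np.uint8),st[i],ce[i]
def box(P): 
    h=cv2.convexHull(np.float32(P)); M=cv2.moments(h); return np.array([M['m10']/M['m00'],M['m01']/M['m00']]),M['m00']
def obs(m):
    k=cv2.findContours(m,cv2.RETR_EXTERNAL,cv2.CHAIN_APPROX_NONE)[0]; return box(max(k,key=len))
def fit(c,o,r,z0,z1,x0,E=None):
    s=least_squares(lambda p:box(proj(c,cyl(*p,r,z0,z1),E))[0]-o,x0,x_scale=100,diff_step=1e-4); return s.x,box(proj(c,cyl(*s.x,r,z0,z1),E))[1]
E
python3 - <<'E'
from h import *; import pickle
from plant import arm; print(arm.tip_extent)
d=pickle.load(open("d.pkl","rb"))
for name,col,r,z0,z1,seeds in [("red",'red',19,95,131,dict(top=(431,231),scene=(212,181))),("yel",'yellow',19,95,131,dict(top=(468,234),scene=(181,169))),("blu",'blue',19,95,131,dict(top=(394,228),scene=(245,194))),("sleeve",'blue',22,8,100,dict(top=(208,258),scene=(464,266))),("green",'green',19,100,136,dict(top=(285,258),scene=(372,207)))]:
    for cam in d:
        m,st,ce=mask(d[cam],col,seeds[cam]); o,A=obs(m); x,a=fit(d[cam],o,r,z0,z1,[500,0]); print(name,cam,st,ce.round(1),o.round(1),A,"model area",a.round(),x.round(1))
t=d["top"]["pixels"][:,:,::-1]; s=d["scene"]["pixels"][:,:,::-1]
f=lambda i:cv2.resize(i,(400,300),interpolation=cv2.INTER_CUBIC)
cv2.imwrite("pics/crop.png",np.vstack([np.hstack([f(t[186:276,371:491]),f(s[140:230,150:270])]),np.hstack([f(t[213:303,148:268]),f(s[220:310,405:525])])]))
E
```

```text
14.0Traceback (most recent call last):
  File "<stdin>", line 6, in <module>
AttributeError: 'float' object has no attribute 'round'
```

```bash
cat > m.py <<'E'
from h import *; import pickle
d=pickle.load(open("d.pkl","rb"))
for name,col,r,z0,z1,seeds in [("red",'red',19,95,131,dict(top=(431,231),scene=(212,181))),("yel",'yellow',19,95,131,dict(top=(468,234),scene=(181,169))),("blu",'blue',19,95,131,dict(top=(394,228),scene=(245,194))),("sleeve",'blue',22,8,100,dict(top=(208,258),scene=(464,266))),("green",'green',19,100,136,dict(top=(285,258),scene=(372,207)))]:
    for cam in d:
        m,st,ce=mask(d[cam],col,seeds[cam]); o,A=obs(m); x,a=fit(d[cam],o,r,z0,z1,[500,0]); print(name,cam,st,ce.round(1),o.round(1),A,"model area",int(a),x.round(1))
t=d["top"]["pixels"][:,:,::-1]; s=d["scene"]["pixels"][:,:,::-1]
f=lambda i:cv2.resize(i,(400,300),interpolation=cv2.INTER_CUBIC)
cv2.imwrite("pics/crop.png",np.vstack([np.hstack([f(t[186:276,371:491]),f(s[140:230,150:270])]),np.hstack([f(t[213:303,148:268]),f(s[220:310,405:525])])]))
E
python3 m.py
```

```text
red scene [201 168  21  14 209] [210.5 173.7] [210.5 173.9] 198.5 model area 674 [626.3   0. ]
red top [423 222  18  18 271] [431.4 230.4] [431.4 230.4] 248.5 model area 302 [562.4   0. ]
yel scene [170 155  23  27 469] [180.7 168.1] [180.9 168. ] 456.0 model area 703 [652.6   0. ]
yel top [457 225  23  19 311] [468.7 233.5] [468.1 233.8] 314.0 model area 301 [558.   0.]
blu scene [234 180  22  28 506] [244.7 193.7] [244.7 193.6] 484.5 model area 664 [616.   0.]
blu top [385 219  19  19 271] [393.7 227.7] [393.7 227.8] 254.5 model area 303 [565.4   0. ]
sleeve scene [ 445  239   37   54 1298] [462.7 265.3] [462.7 265.3] 1292.5 model area 1023 [391.1   0. ]
sleeve top [190 246  21  22 156] [200.  256.7] [199.9 256.6] 326.5 model area 364 [494.1   0. ]
green scene [361 193  22  29 535] [371.5 207.1] [371.5 207. ] 509.0 model area 537 [465.8   0. ]
green top [274 249  20  19 284] [283.3 258.2] [283.4 258.2] 268.0 model area 292 [496.9   0. ]
```

View pics/crop.png

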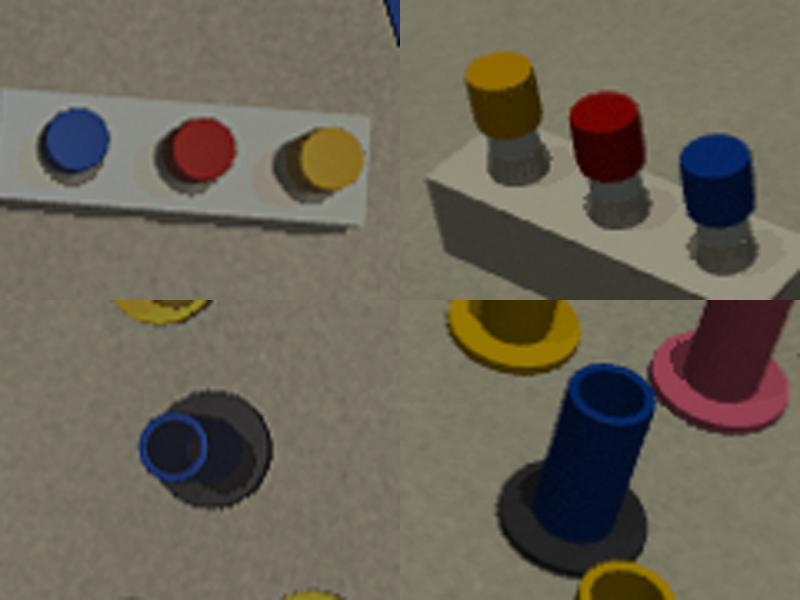

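The crops show the red cap is the middle one in the rack, and the blue sleeve on the dark foot is empty. The fit's finite-difference step was degenerate at y=0, so I'll fix that and fit the top discs in the top view.

```bash
sed -i 's/x0,x_scale=100,diff_step=1e-4)/x0,diff_step=2e-3)/; s/(S>150)&(V>50),.blue/(S>150)\&(V>22),'"'"'blue/; s/\[500,0\]/[500,-100 if name!="sleeve" else 200]/' h.py m.py
sed -i 's/x,a=fit(d\[cam\],o,r,z0,z1/x,a=fit(d[cam],o,r,z1-1 if cam=="top" else z0,z1/' m.py; python3 m.py
```

```text
red scene [201 168  22  27 490] [211.6 180.5] [211.6 180.6] 466.5 model area 531 [ 560.9 -224.2]
red top [422 222  19  18 273] [431.3 230.4] [431.2 230.4] 254.5 model area 292 [ 560.7 -224.1]
yel scene [170 155  23  27 469] [180.7 168.1] [180.9 168. ] 456.0 model area 507 [ 556.5 -298.7]
yel top [457 225  23  19 311] [468.7 233.5] [468.1 233.8] 314.0 model area 296 [ 555.9 -296.5]
blu scene [234 180  22  28 506] [244.7 193.7] [244.7 193.6] 484.5 model area 556 [ 564.1 -149.6]
blu top [385 219  19  19 271] [393.7 227.7] [393.7 227.8] 254.5 model area 288 [ 563.9 -150.1]
sleeve scene [ 445  239   37   54 1298] [462.7 265.3] [462.7 265.3] 1292.5 model area 1375 [495.5 243.2]
sleeve top [190 246  21  22 156] [200.  256.7] [199.9 256.6] 326.5 model area 363 [496.2 241.8]
green scene [361 193  22  29 535] [371.5 207.1] [371.5 207. ] 509.0 model area 590 [496.6  68. ]
green top [274 249  20  19 284] [283.3 258.2] [283.4 258.2] 268.0 model area 290 [497.2  66.7]
```

```bash
cat > plan.py <<'E'
import sys,numpy as np
from plant import sensors
# args: tx ty tz targetYangle(deg of tool y axis, world) N -> constant row (arc)
tx,ty,tz,a,N=map(float,sys.argv[1:6]);N=int(N)
s=sensors.read_state();p=s["eef_pos"];R=s["eef_rot"]
print("t",round(s["clock"],2),"pos",p.round(1),"tilt",R[:2,2].round(4),"F",s["ft_force"].round(1),"grip",s["grasp_force"],s["opening"])
a0=np.degrees(np.arctan2(R[1,1],R[0,1]));print("yang",a0.round(2))
dw=(a-a0+180)%360-180; k=np.arange(N)*dw/N
rot=lambda t:np.array([[np.cos(t),-np.sin(t)],[np.sin(t),np.cos(t)]])
S=sum(rot(np.radians(t)) for t in k)@R[:2,:2]
d=np.linalg.solve(S,[tx-p[0],ty-p[1]])
print("row",(d/20).round(3),((p[2]-tz)/N/20).round(3),"yaw",(-dw/N/4).round(3))
E
python3 plan.py 560.8 -224.2 230 -3.1 25
```

```text
t 0.1 pos [ 213.  -533.4  244.2] tilt [-0.0005  0.0021] F [ 0.3 -0.5 -1.4] grip 0.0 0.9987590807344976
yang -68.24
row [0.963 0.194] 0.028 yaw -0.651
```

{"op": "move_arm", "data": {
  "offset": [
    [0.963, 0.194, 0],
    [0.963, 0.194, 0],
    [0.963, 0.194, 0],
    [0.963, 0.194, 0],
    [0.963, 0.194, 0]
  ],
  "yaw": [-0.65, -0.65, -0.65, -0.65, -0.65],
  "gripper": [85, 85, 85, 85, 85]
}}

```text
clock: 0.52
eef_pos: [308.3, -507.1, 244.5]
eef_rot: [[0.82, 0.572, -0.0], [0.572, -0.82, 0.001], [0.0, -0.001, -1.0]]
ft_force: [-0.2, -0.2, -0.3]
opening: 0.998
grasp_force: 0.0
```

{"op": "move_arm", "data": {
  "offset": [
    [0.963, 0.194, 0],
    [0.963, 0.194, 0],
    [0.963, 0.194, 0],
    [0.963, 0.194, 0],
    [0.963, 0.194, 0]
  ],
  "yaw": [-0.65, -0.65, -0.65, -0.65, -0.65],
  "gripper": [85, 85, 85, 85, 85]
}}

```text
clock: 0.93
eef_pos: [394.3, -460.0, 244.5]
eef_rot: [[0.671, 0.742, -0.001], [0.742, -0.671, 0.001], [0.0, -0.001, -1.0]]
ft_force: [0.3, -0.2, -0.7]
opening: 0.994
grasp_force: 0.0
```

{"op": "move_arm", "data": {
  "offset": [
    [0.963, 0.194, 0],
    [0.963, 0.194, 0],
    [0.963, 0.194, 0],
    [0.963, 0.194, 0],
    [0.963, 0.194, 0]
  ],
  "yaw": [-0.65, -0.65, -0.65, -0.65, -0.65],
  "gripper": [85, 85, 85, 85, 85]
}}

```text
clock: 1.35
eef_pos: [467.5, -394.9, 244.5]
eef_rot: [[0.487, 0.874, -0.001], [0.874, -0.487, 0.001], [0.0, -0.001, -1.0]]
ft_force: [0.5, -0.2, 0.6]
opening: 0.995
grasp_force: 0.0
```

{"op": "move_arm", "data": {
  "offset": [
    [0.963, 0.194, 0],
    [0.963, 0.194, 0],
    [0.963, 0.194, 0],
    [0.963, 0.194, 0],
    [0.963, 0.194, 0]
  ],
  "yaw": [-0.65, -0.65, -0.65, -0.65, -0.65],
  "gripper": [85, 85, 85, 85, 85]
}}

```text
clock: 1.77
eef_pos: [524.1, -314.8, 244.5]
eef_rot: [[0.277, 0.961, -0.001], [0.961, -0.277, 0.001], [0.001, -0.001, -1.0]]
ft_force: [-0.1, 0.7, -1.5]
opening: 0.993
grasp_force: 0.0
```

{"op": "move_arm", "data": {
  "offset": [
    [0.963, 0.194, 0],
    [0.963, 0.194, 0],
    [0.963, 0.194, 0],
    [0.963, 0.194, 0],
    [0.963, 0.194, 0]
  ],
  "yaw": [-0.65, -0.65, -0.65, -0.65, -0.65],
  "gripper": [85, 85, 85, 85, 85]
}}

```text
clock: 2.18
eef_pos: [561.3, -224.2, 244.5]
eef_rot: [[0.054, 0.999, -0.001], [0.999, -0.054, 0.001], [0.001, -0.001, -1.0]]
ft_force: [0.1, -0.1, -0.0]
opening: 0.994
grasp_force: 0.0
```

{"op": "move_arm", "data": {
  "offset": [
    [0, 0, 0],
    [0, 0, 0],
    [0, 0, 0]
  ],
  "yaw": [0, 0, 0],
  "gripper": [85, 85, 85]
}}

```text
clock: 2.43
eef_pos: [560.9, -225.7, 244.9]
eef_rot: [[0.057, 0.998, -0.001], [0.998, -0.057, -0.0], [-0.0, -0.001, -1.0]]
ft_force: [-0.4, -0.9, -0.5]
opening: 1.001
grasp_force: 0.0
```

```bash
python3 plan.py 560.8 -224.2 230 -3.1 1
python3 - <<'E'
from h import *; from plant import sensors,imaging
s=sensors.read_state(); c=imaging.capture("wrist"); print(c["tool_from_camera"],c["mtx"])
T=np.eye(4);T[:3,:3]=s["eef_rot"];T[:3,3]=s["eef_pos"];E=T@c["tool_from_camera"]
im=c["pixels"][:,:,::-1].copy()
for z in(95,131):
  for q in proj(c,cyl(560.8,-224.2,19,z,z),E): cv2.circle(im,tuple(int(v) for v in q),1,(0,255,0),-1)
cv2.imwrite("pics/w1.png",im)
g=proj(c,[[560.8,-224.2,120]],E)[0]; m,st,ce=mask(c,'red',g); o,A=obs(m); x,a=fit(c,o,19,95,131,[560.,-224.],E); print(st,o,A,a,x)
E
```

```text
t 2.43 pos [ 560.9 -225.7  244.9] tilt [-0.0009 -0.0003] F [-0.4 -0.9 -0.5] grip 0.0 1.001193902319995
yang -3.27
row [ 0.074 -0.011] 0.745 yaw -0.043
[[ 4.36454504e-04 -9.66134249e-01 -2.58039577e-01  6.56728848e+01]
 [ 9.99999869e-01  4.90553150e-04 -1.45271327e-04  7.40063272e-01]
 [ 2.66933732e-04 -2.58039480e-01  9.66134336e-01 -1.28165667e+02]
 [ 0.00000000e+00  0.00000000e+00  0.00000000e+00  1.00000000e+00]] [[395.58779444   0.         314.71589937]
 [  0.         395.58779444 237.57161075]
 [  0.           0.           1.        ]]
[ 285  201   58   64 2880] [313.55952172 232.91395581] 2843.5 3170.2449460711796 [ 560.82107486 -224.70987115]
```

View pics/w1.png

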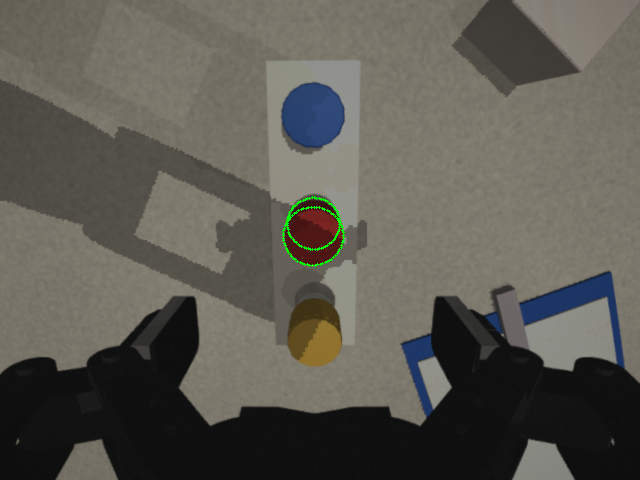

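The wrist view shows the predicted green rings lying on the red cap at (313,233), and all three cameras agree within about 1 mm. Descending.

{"op": "move_arm", "data": {
  "offset": [
    [0.06, 0, 1],
    [0, 0, 1],
    [0, 0, 1],
    [0, 0, 1],
    [0, 0, 1]
  ],
  "yaw": [0, 0, 0, 0, 0],
  "gripper": [85, 85, 85, 85, 85]
}}

```text
clock: 2.9
eef_pos: [560.9, -225.4, 144.4]
eef_rot: [[0.059, 0.998, 0.0], [0.998, -0.059, -0.0], [-0.0, 0.0, -1.0]]
ft_force: [1.6, -0.2, -1.1]
opening: 0.996
grasp_force: 0.0
```

{"op": "move_arm", "data": {
  "offset": [
    [0, 0, 1],
    [0, 0, 0.45],
    [0, 0, 0],
    [0, 0, 0]
  ],
  "yaw": [0, 0, 0, 0],
  "gripper": [85, 85, 85, 85]
}}

```text
clock: 3.23
eef_pos: [561.0, -224.7, 116.2]
eef_rot: [[0.058, 0.998, -0.001], [0.998, -0.058, 0.0], [0.0, -0.001, -1.0]]
ft_force: [-0.5, 0.4, 0.6]
opening: 0.998
grasp_force: 0.0
```

{"op": "move_arm", "data": {
  "offset": [
    [0, 0, 0],
    [0, 0, 0],
    [0, 0, 0],
    [0, 0, 0],
    [0, 0, 0]
  ],
  "yaw": [0, 0, 0, 0, 0],
  "gripper": [50, 44, 40, 36, 34],
  "squeeze": 14
}}

```text
clock: 3.65
eef_pos: [561.7, -224.4, 117.5]
eef_rot: [[0.056, 0.998, 0.001], [0.998, -0.056, -0.001], [-0.001, 0.001, -1.0]]
ft_force: [-0.4, -0.3, 3.1]
opening: 0.44
grasp_force: 20.7
```

{"op": "move_arm", "data": {
  "offset": [
    [0, 0, 0],
    [0, 0, 0],
    [0, 0, -0.3]
  ],
  "yaw": [0, 0, 0],
  "gripper": [34, 34, 34],
  "squeeze": 12
}}

```text
clock: 3.9
eef_pos: [560.7, -223.6, 121.5]
eef_rot: [[0.057, 0.998, -0.002], [0.998, -0.057, 0.001], [0.001, -0.002, -1.0]]
ft_force: [0.4, -0.3, -0.8]
opening: 0.435
grasp_force: 20.4
```

The grip reads 20 N, the gripper's minimum, which is within the limit. Lifting.

{"op": "move_arm", "data": {
  "offset": [
    [0, 0, -0.5],
    [0, 0, -0.8],
    [0, 0, -0.8],
    [0, 0, -0.8],
    [0, 0, -0.8]
  ],
  "yaw": [0, 0, 0, 0, 0],
  "gripper": [34, 34, 34, 34, 34]
}}

```text
clock: 4.32
eef_pos: [561.3, -223.9, 197.3]
eef_rot: [[0.056, 0.998, 0.0], [0.998, -0.056, 0.0], [0.0, -0.0, -1.0]]
ft_force: [-0.1, -0.3, -1.7]
opening: 0.437
grasp_force: 20.4
```

{"op": "move_arm", "data": {
  "offset": [
    [0, 0, -0.8],
    [0, 0, -0.8],
    [0, 0, -0.8],
    [0, 0, -0.8],
    [0, 0, -0.5]
  ],
  "yaw": [0, 0, 0, 0, 0],
  "gripper": [34, 34, 34, 34, 34]
}}

```text
clock: 4.73
eef_pos: [561.9, -224.3, 272.7]
eef_rot: [[0.056, 0.998, 0.003], [0.998, -0.056, -0.001], [-0.001, 0.003, -1.0]]
ft_force: [0.1, -0.2, 0.1]
opening: 0.437
grasp_force: 20.4
```

```bash
python3 plan.py 495.9 242.4 265 30 30
```

```text
t 4.73 pos [ 561.9 -224.3  272.7] tilt [ 0.0026 -0.0013] F [ 0.1 -0.2  0.1] grip 20.405642688274384 0.43661720922467673
yang -3.23
row [0.794 0.066] 0.013 yaw -0.277
```

{"op": "move_arm", "data": {
  "offset": [
    [0.6, -0.12, 0],
    [0.9, -0.18, 0],
    [0.95, -0.19, 0],
    [0.95, -0.19, 0],
    [0.95, -0.19, 0]
  ],
  "yaw": [0, 0, 0, 0, 0],
  "gripper": [34, 34, 34, 34, 34]
}}

```text
clock: 5.15
eef_pos: [547.8, -134.2, 268.9]
eef_rot: [[0.056, 0.998, -0.002], [0.998, -0.056, 0.002], [0.001, -0.002, -1.0]]
ft_force: [0.6, 0.2, -0.9]
opening: 0.436
grasp_force: 20.5
```

{"op": "move_arm", "data": {
  "offset": [
    [0.95, -0.19, 0],
    [0.95, -0.19, 0],
    [0.95, -0.19, 0],
    [0.95, -0.19, 0],
    [0.95, -0.19, 0]
  ],
  "yaw": [0, 0, 0, 0, 0],
  "gripper": [34, 34, 34, 34, 34]
}}

```text
clock: 5.57
eef_pos: [533.9, -38.3, 269.0]
eef_rot: [[0.056, 0.998, -0.002], [0.998, -0.056, 0.001], [0.001, -0.002, -1.0]]
ft_force: [0.1, 0.5, -1.3]
opening: 0.436
grasp_force: 20.5
```

{"op": "move_arm", "data": {
  "offset": [
    [0.95, -0.19, 0],
    [0.95, -0.19, 0],
    [0.95, -0.19, 0],
    [0.95, -0.19, 0],
    [0.95, -0.19, 0]
  ],
  "yaw": [0, 0, 0, 0, 0],
  "gripper": [34, 34, 34, 34, 34]
}}

```text
clock: 5.98
eef_pos: [520.2, 57.4, 269.0]
eef_rot: [[0.056, 0.998, -0.002], [0.998, -0.056, 0.001], [0.001, -0.002, -1.0]]
ft_force: [0.1, 0.2, -0.6]
opening: 0.438
grasp_force: 20.5
```

{"op": "move_arm", "data": {
  "offset": [
    [0.95, -0.19, 0],
    [0.95, -0.19, 0],
    [0.95, -0.19, 0],
    [0.95, -0.19, 0],
    [0.95, -0.19, 0]
  ],
  "yaw": [0, 0, 0, 0, 0],
  "gripper": [34, 34, 34, 34, 34]
}}

```text
clock: 6.4
eef_pos: [506.4, 153.1, 269.0]
eef_rot: [[0.056, 0.998, -0.002], [0.998, -0.056, 0.0], [0.0, -0.002, -1.0]]
ft_force: [0.2, 0.7, -0.9]
opening: 0.441
grasp_force: 20.5
```

{"op": "move_arm", "data": {
  "offset": [
    [0.95, -0.19, 0],
    [0.95, -0.19, 0],
    [0.95, -0.19, 0],
    [0.8, -0.16, 0],
    [0.4, -0.1, 0]
  ],
  "yaw": [0, 0, 0, 0, 0],
  "gripper": [34, 34, 34, 34, 34]
}}

```text
clock: 6.82
eef_pos: [494.2, 235.5, 269.0]
eef_rot: [[0.054, 0.999, -0.003], [0.999, -0.054, 0.001], [0.0, -0.003, -1.0]]
ft_force: [0.0, -0.5, -1.5]
opening: 0.437
grasp_force: 20.4
```

{"op": "move_arm", "data": {
  "offset": [
    [0, 0, 0],
    [0, 0, 0],
    [0, 0, 0]
  ],
  "yaw": [0, 0, 0],
  "gripper": [34, 34, 34]
}}

```text
clock: 7.07
eef_pos: [495.8, 232.7, 269.9]
eef_rot: [[0.057, 0.998, -0.001], [0.998, -0.057, -0.001], [-0.001, -0.001, -1.0]]
ft_force: [-0.4, -0.6, -1.2]
opening: 0.436
grasp_force: 20.4
```

```bash
cat > look.py <<'E'
import sys
from h import *; from plant import sensors,imaging
tag=sys.argv[1]
ps=[]
c=None
for i in range(3):
    s=sensors.read_state(); ps.append(s["eef_pos"]); c=imaging.capture("wrist")
    print("tcp",s["eef_pos"].round(2),s["eef_rot"][:2,2].round(4),s["joints"].round(3)[-1])
T=np.eye(4);T[:3,:3]=s["eef_rot"];T[:3,3]=s["eef_pos"];E=T@c["tool_from_camera"]
p=s["eef_pos"]; im=c["pixels"][:,:,::-1].copy()
for (x,y,r,z,k) in[(495.9,242.4,22,100,(0,255,0)),(p[0],p[1],19,p[2]-20,(0,255,255)),(p[0],p[1],8,p[2]-105,(255,0,255))]:
  for q in proj(c,cyl(x,y,r,z,z),E): cv2.circle(im,tuple(int(v) for v in q),1,k,-1)
cv2.imwrite(f"pics/w{tag}.png",im)
t=imaging.capture("top"); sc=imaging.capture("scene")
f=lambda i:cv2.resize(i,(400,480),interpolation=cv2.INTER_CUBIC)
cv2.imwrite(f"pics/s{tag}.png",np.hstack([f(t["pixels"][170:320,140:265,::-1]),f(sc["pixels"][110:302,384:544,::-1])]))
sh=p[2]-20
for n,cc,seed in(("top",t,None),("scene",sc,None)):
    g=proj(cc,[[p[0],p[1],sh+18]])[0]; m,st,ce=mask(cc,'red',g); o,A=obs(m)
    x,a=fit(cc,o,19,sh+35 if n=="top" else sh,sh+36,p[:2].copy()); print(n,"cap-tcp",(x-p[:2]).round(2),A,int(a),st[:4])
E
python3 look.py 2
```

```text
tcp [495.81 232.7  269.85] [-0.0008 -0.0008] 0.338
tcp [496.03 232.53 270.03] [-0.0004 -0.0005] 0.338
tcp [496.16 232.47 270.13] [-0.0002 -0.0004] 0.338
top cap-tcp [ -0.3  -14.15] 267.0 413 [176 244  17  23]
scene cap-tcp [8.23 0.67] 694.0 923 [472 152  31  30]
```

View pics/w2.png

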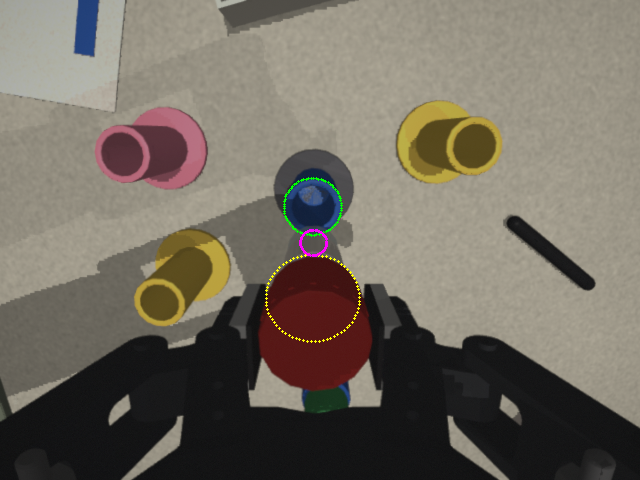

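View pics/s2.png

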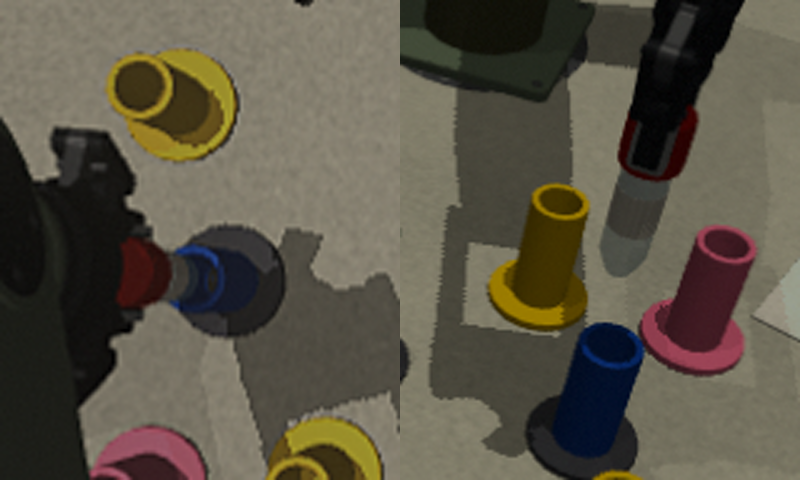

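The wrist view shows the predicted ring on the blue mouth at (313,206), and the tube hangs straight in the jaws. Moving over the mouth and partly down.

{"op": "move_arm", "data": {
  "offset": [
    [0.49, -0.03, 0],
    [0, 0, 0.6],
    [0, 0, 0.9],
    [0, 0, 0.9],
    [0, 0, 0]
  ],
  "yaw": [0, 0, 0, 0, 0],
  "gripper": [34, 34, 34, 34, 34]
}}

```text
clock: 7.73
eef_pos: [492.9, 242.5, 217.1]
eef_rot: [[0.056, 0.998, -0.009], [0.998, -0.056, -0.003], [-0.003, -0.009, -1.0]]
ft_force: [-0.3, -0.7, -2.2]
opening: 0.436
grasp_force: 20.4
```

{"op": "move_arm", "data": {
  "offset": [
    [0, 0, 0],
    [0, 0, 0],
    [0, 0, 0]
  ],
  "yaw": [0, 0, 0],
  "gripper": [34, 34, 34]
}}

```text
clock: 7.98
eef_pos: [496.9, 243.5, 223.6]
eef_rot: [[0.056, 0.998, 0.002], [0.998, -0.056, 0.001], [0.001, 0.002, -1.0]]
ft_force: [1.0, 0.4, -1.2]
opening: 0.435
grasp_force: 20.4
```

```bash
python3 look.py 3; python3 plan.py 495.9 242.4 200 -3 1
```

```text
tcp [496.89 243.51 223.57] [0.0023 0.0007] 0.356
tcp [496.95 243.47 223.71] [0.0026 0.0008] 0.356
tcp [496.87 243.44 223.68] [0.0026 0.0008] 0.356
top cap-tcp [ -0.35 -14.31] 228.5 369 [179 245  15  21]
scene cap-tcp [8.6  0.47] 630.0 853 [472 181  29  29]
t 8.23 pos [496.4 243.3 223.1] tilt [0.0014 0.0004] F [ 0.3 -0.7 -1.6] grip 20.436547100543976 0.43517066205916577
yang -3.24
row [-0.045 -0.025] 1.154 yaw -0.06
```

View pics/w3.png

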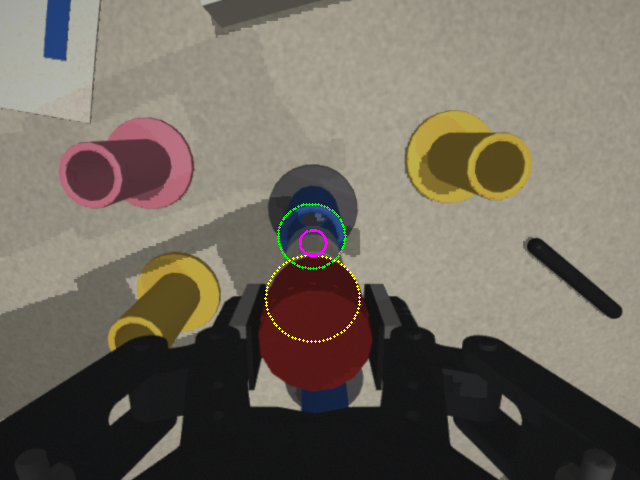

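View pics/s3.png

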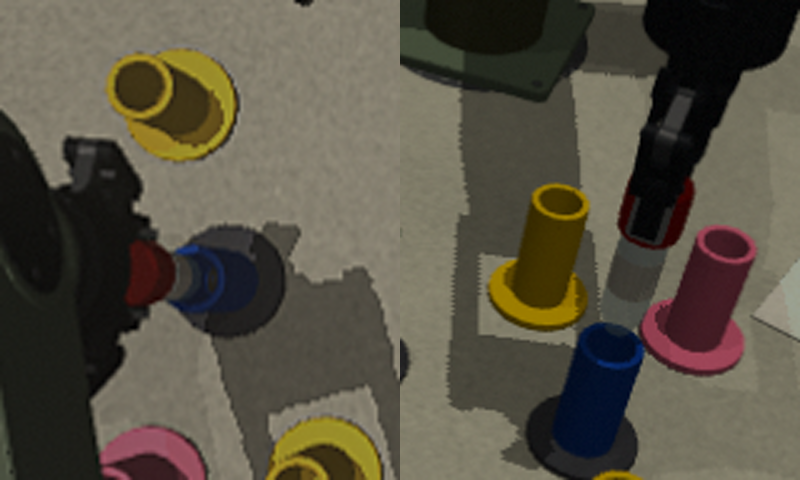

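{"op": "move_arm", "data": {
  "offset": [
    [-0.04, 0, 0.2],
    [0, 0, 0.2],
    [0, 0, 0.2],
    [0, 0, 0.2],
    [0, 0, 0.2]
  ],
  "yaw": [0, 0, 0, 0, 0],
  "gripper": [34, 34, 34, 34, 34]
}}

```text
clock: 8.65
eef_pos: [495.7, 242.2, 201.5]
eef_rot: [[0.057, 0.998, -0.001], [0.998, -0.057, -0.0], [-0.0, -0.001, -1.0]]
ft_force: [-0.1, 1.1, -1.9]
opening: 0.436
grasp_force: 20.4
```

{"op": "move_arm", "data": {
  "offset": [
    [0, 0, 0],
    [0, 0, 0],
    [0, 0, 0],
    [0, 0, 0],
    [0, 0, 0]
  ],
  "yaw": [0, 0, 0, 0, 0],
  "gripper": [34, 34, 34, 34, 34]
}}

```text
clock: 9.07
eef_pos: [496.2, 242.5, 202.6]
eef_rot: [[0.056, 0.998, 0.001], [0.998, -0.056, 0.0], [0.0, 0.001, -1.0]]
ft_force: [-0.6, 0.0, -1.6]
opening: 0.433
grasp_force: 20.4
```

{"op": "move_arm", "data": {
  "offset": [
    [0, 0, 0],
    [0, 0, 0],
    [0, 0, 0],
    [0, 0, 0],
    [0, 0, 0]
  ],
  "yaw": [0, 0, 0, 0, 0],
  "gripper": [34, 34, 34, 34, 34]
}}

```text
clock: 9.48
eef_pos: [496.0, 242.4, 202.3]
eef_rot: [[0.056, 0.998, 0.0], [0.998, -0.056, 0.0], [0.0, 0.0, -1.0]]
ft_force: [-0.1, 0.1, -0.9]
opening: 0.434
grasp_force: 20.4
```

```bash
python3 plan.py 495.9 242.4 200 -3 1
```

```text
t 9.48 pos [496.  242.4 202.3] tilt [0. 0.] F [-0.1  0.1 -0.9] grip 20.44286549091339 0.4343748889884783
yang -3.24
row [ 0.001 -0.004] 0.116 yaw -0.059
```

{"op": "move_arm", "data": {
  "offset": [
    [0, 0, 0.15],
    [0, 0, 0.15],
    [0, 0, 0.15],
    [0, 0, 0.15],
    [0, 0, 0.15]
  ],
  "yaw": [0, 0, 0, 0, 0],
  "gripper": [34, 34, 34, 34, 34]
}}

```text
clock: 9.9
eef_pos: [496.0, 242.5, 186.8]
eef_rot: [[0.057, 0.998, -0.0], [0.998, -0.057, 0.0], [0.0, -0.0, -1.0]]
ft_force: [0.0, 0.3, -1.5]
opening: 0.435
grasp_force: 20.5
```

{"op": "move_arm", "data": {
  "offset": [
    [0, 0, 0.1],
    [0, 0, 0.1],
    [0, 0, 0.1],
    [0, 0, 0],
    [0, 0, 0]
  ],
  "yaw": [0, 0, 0, 0, 0],
  "gripper": [34, 34, 34, 34, 34]
}}

```text
clock: 10.32
eef_pos: [495.9, 242.4, 181.1]
eef_rot: [[0.057, 0.998, -0.0], [0.998, -0.057, 0.0], [0.0, -0.0, -1.0]]
ft_force: [-0.4, 0.7, -1.5]
opening: 0.437
grasp_force: 20.4
```

{"op": "move_arm", "data": {
  "offset": [
    [0, 0, 0.2],
    [0, 0, 0.2],
    [0, 0, 0.2],
    [0, 0, 0.2],
    [0, 0, 0.2]
  ],
  "yaw": [0, 0, 0, 0, 0],
  "gripper": [34, 34, 34, 34, 34]
}}

```text
clock: 10.73
eef_pos: [496.0, 242.4, 160.8]
eef_rot: [[0.057, 0.998, -0.0], [0.998, -0.057, 0.0], [0.0, -0.0, -1.0]]
ft_force: [-0.1, 0.4, -1.2]
opening: 0.438
grasp_force: 20.5
```

{"op": "move_arm", "data": {
  "offset": [
    [0, 0, 0.2],
    [0, 0, 0.2],
    [0, 0, 0.2],
    [0, 0, 0.2],
    [0, 0, 0.2]
  ],
  "yaw": [0, 0, 0, 0, 0],
  "gripper": [34, 34, 34, 34, 34]
}}

```text
clock: 11.15
eef_pos: [496.0, 242.4, 140.9]
eef_rot: [[0.057, 0.998, 0.0], [0.998, -0.057, 0.0], [0.0, 0.0, -1.0]]
ft_force: [0.5, 1.0, -0.2]
opening: 0.437
grasp_force: 20.5
```

{"op": "move_arm", "data": {
  "offset": [
    [0, 0, 0.2],
    [0, 0, 0.1],
    [0, 0, 0],
    [0, 0, 0],
    [0, 0, 0]
  ],
  "yaw": [0, 0, 0, 0, 0],
  "gripper": [34, 34, 34, 34, 34]
}}

```text
clock: 11.57
eef_pos: [495.9, 242.4, 135.1]
eef_rot: [[0.056, 0.998, -0.0], [0.998, -0.056, -0.0], [-0.0, -0.0, -1.0]]
ft_force: [1.5, 1.3, -2.5]
opening: 0.436
grasp_force: 20.4
```

{"op": "move_arm", "data": {
  "offset": [
    [0, 0, 0.1],
    [0, 0, 0.1],
    [0, 0, 0.1],
    [0, 0, 0.1],
    [0, 0, 0.1]
  ],
  "yaw": [0, 0, 0, 0, 0],
  "gripper": [34, 34, 34, 34, 34]
}}

```text
clock: 11.98
eef_pos: [496.0, 242.5, 125.2]
eef_rot: [[0.056, 0.998, 0.0], [0.998, -0.056, 0.0], [0.0, 0.0, -1.0]]
ft_force: [-1.0, 1.8, 0.7]
opening: 0.436
grasp_force: 20.5
```

{"op": "move_arm", "data": {
  "offset": [
    [0, 0, 0.05],
    [0, 0, 0.05],
    [0, 0, 0]
  ],
  "yaw": [0, 0, 0],
  "gripper": [34, 34, 34]
}}

```text
clock: 12.23
eef_pos: [496.0, 242.4, 123.1]
eef_rot: [[0.057, 0.998, -0.0], [0.998, -0.057, 0.0], [0.0, -0.0, -1.0]]
ft_force: [0.1, 2.3, -2.3]
opening: 0.436
grasp_force: 20.5
```

{"op": "move_arm", "data": {
  "offset": [
    [0, 0, 0.05],
    [0, 0, 0]
  ],
  "yaw": [0, 0],
  "gripper": [34, 34]
}}

```text
clock: 12.4
eef_pos: [496.0, 242.5, 122.7]
eef_rot: [[0.056, 0.998, 0.0], [0.998, -0.056, 0.0], [0.0, 0.0, -1.0]]
ft_force: [-1.4, 1.0, 2.3]
opening: 0.435
grasp_force: 20.6
```

{"op": "move_arm", "data": {
  "offset": [
    [0, 0, 0.03],
    [0, 0, 0]
  ],
  "yaw": [0, 0],
  "gripper": [34, 34]
}}

```text
clock: 12.57
eef_pos: [496.0, 242.5, 122.7]
eef_rot: [[0.056, 0.998, 0.0], [0.998, -0.056, 0.0], [0.0, 0.0, -1.0]]
ft_force: [-3.3, 0.7, 5.7]
opening: 0.435
grasp_force: 21.1
```

Run:
```python
from plant import imaging; import cv2
c=imaging.capture("scene")["pixels"][170:320,395:520,::-1]
cv2.imwrite("pics/s4.png",cv2.resize(c,(500,600),interpolation=cv2.INTER_CUBIC))
```

```text
(no output)
```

View pics/s4.png

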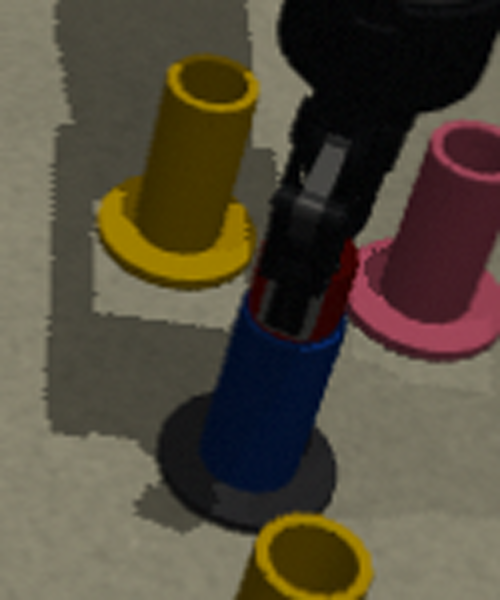

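The cap is seated on the blue rim (about px (300,340)) and the descent has stopped with about 7 N of push. Releasing and rising.

{"op": "move_arm", "data": {
  "offset": [
    [0, 0, 0],
    [0, 0, 0],
    [0, 0, 0],
    [0, 0, 0],
    [0, 0, 0]
  ],
  "yaw": [0, 0, 0, 0, 0],
  "gripper": [45, 60, 75, 80, 80]
}}

```text
clock: 13.03
eef_pos: [495.9, 242.1, 121.3]
eef_rot: [[0.057, 0.998, -0.001], [0.998, -0.057, -0.0], [-0.0, -0.0, -1.0]]
ft_force: [-0.1, 0.2, -0.7]
opening: 0.934
grasp_force: 0.0
```

{"op": "move_arm", "data": {
  "offset": [
    [0, 0, -0.3],
    [0, 0, -0.7],
    [0, 0, -1],
    [0, 0, -1],
    [0, 0, -1]
  ],
  "yaw": [0, 0, 0, 0, 0],
  "gripper": [80, 80, 80, 80, 80]
}}

```text
clock: 13.45
eef_pos: [495.9, 242.2, 202.7]
eef_rot: [[0.057, 0.998, -0.0], [0.998, -0.057, -0.0], [-0.0, -0.0, -1.0]]
ft_force: [-0.2, -0.6, -0.3]
opening: 0.94
grasp_force: 0.0
```

{"op": "move_arm", "data": {
  "offset": [
    [0, 0, -0.5],
    [0, 0, 0],
    [0, 0, 0],
    [0, 0, 0],
    [0, 0, 0]
  ],
  "yaw": [0, 0, 0, 0, 0],
  "gripper": [80, 80, 80, 80, 80]
}}

```text
clock: 13.87
eef_pos: [494.9, 242.0, 209.9]
eef_rot: [[0.057, 0.998, -0.003], [0.998, -0.057, -0.001], [-0.001, -0.003, -1.0]]
ft_force: [-0.7, -0.9, 0.2]
opening: 0.936
grasp_force: 0.0
```

Run:
```python
from h import *; from plant import imaging,sensors
sc=imaging.capture("scene"); s=sensors.read_state(); print(s["clock"],s["grasp_force"],s["ft_force"])
g=proj(sc,[[496,242.4,118]])[0]; m,st,ce=mask(sc,'red',g); o,A=obs(m)
x,a=fit(sc,o,19,100,136,[496.,242.4]); print(o,g,A,a,x)
cv2.imwrite("pics/s5.png",cv2.resize(sc["pixels"][170:320,395:520,::-1],(500,600),interpolation=cv2.INTER_CUBIC))
```

```text
13.9167 0.0 [-0.6633532   0.36837241  0.89403495]
[470.67156063 239.34801523] [470.24449454 239.84665157] 613.0 689.406250430271 [494.7556547 242.6110726]
```

View pics/s5.png

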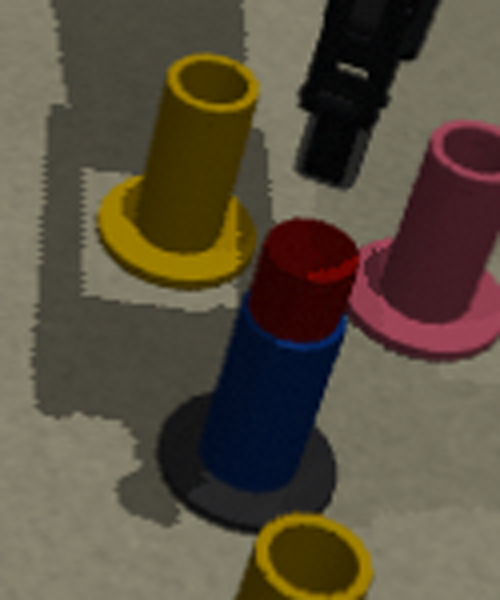

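The red cap is seated squarely on the rim of the blue sleeve, with the gripper clear above. Handing in.

```bash
python3 -c "
from plant import arm; print(arm.hand_in())"
```

```text
the job is handed in; nothing more can be done
None
```

I moved the red-capped tube from the rack into the empty blue sleeve, held it until the cap sat on the rim, released it, and handed the job in at about 14 s. The grip read 20–21 N, the gripper's minimum and slightly above your 20 N limit at one point, and the push was about 7 N; no verdict came back.

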